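# Open the plasma transport case by its hidden release

## Task

The transport case's lid is held by a catch in a notch hidden somewhere along its front ledge (the side facing the robot). With the fingertips, touch down on the ledge near one of its ends, feel along it until they drop into the notch, then press the catch plate inside right down so that the lid springs ajar by itself. Take the fingers away, leaving the lid ajar as it sprang: do not lift the lid, and do not disturb the other things on the table.

Things in the scene. Friction and masses are not known exactly. Their poses are not given: they have to be found in the camera images.
- case: white plastic transport case fixed to the table, 274 mm deep (x), 364 mm long (y), 134 mm high; origin on the table under its middle, -x is its front (towards the robot), z up. Grey ledge along the front; behind it, from x = -92 mm on, the white lid, its top 134 mm above the table, with a steel bar handle 37 mm high at x = +35 mm.
- ledge_mid (a point): centre of the ledge's top face: in the case's frame x = -117, y = 0, z = 130 mm (same axes). The flat, rigid ledge is 44 mm deep (x) and 364 mm long (y); its middle 170 mm lies 0.6 mm lower. One notch of the same grey, 56 mm long in y, is cut through its whole depth, open to the front; its centre is anywhere up to 45 mm either side of this point (not given: feel it or see the recess).
- catch (a joint): the grey catch plate that fills the floor of the notch (40 x 54 mm), its top 10 mm below the ledge's top when it is up; value = how far it is pressed down, m, 0 (up) to 0.008 (stop). Sprung: 2.4 N to start it, about 7 N at the stop. The lid is freed at about 0.0065. It springs back up when let go.
- lid (a joint): the case's lid, hinged along its far edge (x = +135 mm, 126 mm above the table, axis along y); value = opening angle, rad, 0 when shut and latched. When freed it springs slowly up within about 0.5 s and stays at about 0.13, its front edge then about 30 mm higher; the front edge rises just behind the ledge.
- sanitiser: white pump bottle, 55 x 75 x 179 mm tall, loose, standing beside the right end (-y) of the case; origin under its middle. Leave alone.
- jar: lidded jar, 52 mm across, 70 mm tall, loose, standing in front of the ledge; origin under its middle. Leave alone.
- tape: roll of clear tape lying flat, 90 mm across, 25 mm high, loose, in front of the ledge; origin under its middle. Leave alone.
- logger: flat white data logger, 45 x 75 x 20 mm, loose, in front of the ledge; origin under its middle. Leave alone.
- dish: round steel bowl, 110 mm across, 40 mm high, loose, beside the left end (+y) of the case; origin under its middle. Leave alone.
- beaker: clear plastic beaker, 66 mm across, 85 mm tall, loose, near the left end (+y) of the case; origin under its middle. Leave alone.

How it is judged:
By the outcome, as a careful person would: the job done as asked, in the order asked, and still so for the second after the job is handed in, with the robot touching nothing.
It also fails if it takes over 51 s, if anything falls off the work surface, if the arm or the gripper's body presses on something with over 40 N, if the wrist force passes 120 N, or if a joint passes its speed limit or range.

## Robot

A 7-joint arm with a two-finger parallel gripper is mounted at the origin on the work surface. World frame = base frame: x ahead of the robot, y to its left, z up, the work surface at z = 0. Lengths are in m, angles in rad, forces in N, time in s.
With the tool pointing down it reaches from about 0.35 to 0.9 m from the base axis. Payload 8.1 kg.
Tool frame: the origin (TCP) lies midway between the tips of the shut fingers; the grasp point (between the pads) lies 19 mm behind it; x points along the fingers, z is the direction in which the jaws open and shut, and the axes are right-handed (so a half turn about x gives the same grasp; the last joint's range is limited). The gripper opens to 92 mm and grips with 3 to 60 N. Pads are 19 mm wide; open, the fingers measure 130 mm over their backs; the gripper's body (75 mm by 190 mm) begins 47 mm behind the grasp point.
Start: joints at [1.048, 0.434, 0.025, 1.573, -0.012, 1.134, -0.075], TCP at [0.255, -0.571, 0.204] pointing down, gripper open.
Joint ranges: [-2.62, 2.62], [-0.44, 2.09], [-1.27, 1.32], [0.08, 2.57], [-1.32, 4.46], [0.12, 2], [-2.74, 2.74]. Speed limits (rad/s): [2.22, 2.22, 3.01, 3.01, 3.14, 3.14, 3.14].

## Interface

Orientations are given as a rotation vector (axis times angle).
In Python, from cell import arm, optics, finder gives the robot as it stands.
- The arm moves only by the tool send_rows, never from a script. Its argument "rows" is a list that holds one entry, the list of rows, each a list of 7 numbers: the shift along the tool's x, y, z in mm, then the turn, a rotation vector about the tool's x, y, z in degrees, then the opening in per cent of the stroke, from 0 (shut) to 100 (fully open). A call has exactly 8 rows; each row is the pose to reach, as a shift and turn from the pose commanded when the call began, along the tool's axes at that moment; what a row does not reach only later rows make up. A row lasts 1/10 s, in which the tool goes at most 50 mm and 8.59 degrees, less where a joint would pass 70% of its speed; a pose out of reach is approached as far as the arm can. A call with a gripper value outside its range is refused whole. The fingers move at their own pace and stop on an object; "grip_force" is the grip in N (left out, the last holds). Time passes only in rows, so rows that repeat a pose let the fingers close, or fill a call up. It gives the time, the measured TCP pose, the force and the opening at its end, in the units of the state.
- arm.observe(): the state, without advancing time (a new reading comes with each control period).
- optics.get_image(name): name is "side" or "top" or "wrist"; returns (picture, depth): 384x512x3 uint8, red, green, blue; 384x512 float32, m along the optical axis (not along the pixel's ray), 0 where there is no reading.
- optics.get_calibration(name): a dict with "camera_matrix" (3x3 intrinsics, pixels), "position" and "orientation" of the camera in the world; the wrist camera has in their place "T_tool_cam" (4x4, takes a point from camera to tool coordinates, whose origin is the TCP and whose axes are the tool frame's). Camera axes: x right, y up, looking along -z (the intrinsics and any distortion apply to the point x, -y, -z); pixel columns grow to the right and rows downward; lengths in m; the calibration is good to about 2 mm. A picture is of the moment at which its call begins: read the wrist's pose just before it. get_calibration takes no time and is no camera call.
- arm.sign_off(): hands the job in, once; it reports no verdict.
Trained networks look in the newest picture that a camera, given by its name, has taken for a name from the list of things; names that differ only in an ending like _2 or _b are one class to them, and where a whole thing is asked for, a point or a joint stands for the part that bears it (a point fixed in the world has none). Each returns a list of dicts, best first, with "confidence" (0 to 1); they miss things now and then, are a little off and sometimes report something else, mostly with a low value. They report only what shows in the picture. A call takes as long as a camera call.
- finder.search_frame(camera, thing): "bbox" ([left, top, width, height] in pixels, round what is visible of it).
- finder.regions_of(camera, thing): "region" (384x512 bool, what is visible of it) and "bbox" ([left, top, width, height] in pixels, round what is visible of it).
- finder.place_of(camera, thing): "xy" ([column, row] in pixels: a listed point, or the origin of a listed thing).
The state is a dict: "clock": time; "joints": joint angles; "dq": joint speeds; "joint_efforts": joint torques, N m; "position": TCP position; "ee_rot": TCP orientation; "force": force on the tool from outside, world axes, zero at the start; "ft_torque": the same for the moment, N m; "width": opening from 0.0 (shut) to 1.0 (fully open).
Only numpy, scipy, OpenCV 4.12 (cv2) and the standard library are available. Lean on these libraries where they do the work, as an engineer would, in place of code of your own. Each camera call takes 0.05 s, during which the arm holds its last target.

## Working session

There is one attempt and no reset: what is moved stays moved. The work goes in short steps, Python scripts to look and compute and a tool call to move; the robot and the scene stay as the last step left them, time stands still between calls to the robot, and variables do not carry over. Pictures are saved under pics/ and viewed, and the job is handed in when it is done.

Besides the shell and the picture viewer there is one more tool, called as a command line: name --argument value ..., lists and objects as JSON in quotes. send_rows: Moves the arm, as the interface text tells. Its arguments: {"type":"object","properties":{"rows":{"type":"array"},"grip_force":{"type":"number"}},"required":["rows"]}

```bash
mkdir -p pics; python3 - <<'E'
from cell import arm, optics, finder
import cv2,numpy as np
s=arm.observe(); print({k:np.round(v,3) for k,v in s.items()})
for n in ["top","side"]:
    im,d=optics.get_image(n); cv2.imwrite(f"pics/{n}0.png",im[:,:,::-1]); np.savez(f"{n}0.npz",im=im,d=d)
    c=optics.get_calibration(n); print(n,{k:np.round(v,4).tolist() for k,v in c.items()})
    for t in ["ledge_mid","case"]:
        print(t,[(np.round(r["xy"],1),round(r["confidence"],2)) for r in finder.place_of(n,t)][:3])
print(arm.observe()["clock"])
E
```

```text
{'clock': np.float64(0.0), 'joints': array([ 1.048,  0.435,  0.025,  1.574, -0.012,  1.134, -0.075]), 'dq': array([-0.001,  0.001, -0.001,  0.002, -0.001,  0.   ,  0.   ]), 'joint_efforts': array([-0.0000e+00, -6.6784e+01,  9.8500e-01, -3.1446e+01, -6.0000e-02,
        4.3000e-02,  0.0000e+00]), 'position': array([ 0.254, -0.57 ,  0.203]), 'ee_rot': array([ 0.896,  1.381, -0.894]), 'force': array([-0.417,  0.363,  0.461]), 'ft_torque': array([0.029, 0.058, 0.018]), 'width': np.float64(0.999)}
top {'camera_matrix': [[477.2353, 0.0, 251.3566], [0.0, 477.2353, 190.2614], [0.0, 0.0, 1.0]], 'position': [0.4798, 0.0424, 1.3262], 'orientation': [0.0727, -0.0796, -1.5675]}
ledge_mid [(array([236.5, 220.2]), 0.91)]
case [(array([234. , 180.3]), 0.71), (array([235.5, 220.6]), 0.38)]
side {'camera_matrix': [[388.9677, 0.0, 258.454], [0.0, 388.9677, 187.8855], [0.0, 0.0, 1.0]], 'position': [0.2545, 0.6577, 0.6922], 'orientation': [0.303, -1.1327, -2.4186]}
ledge_mid [(array([285.4, 200.2]), 0.82)]
case []
0.3
```

View pics/top0.png

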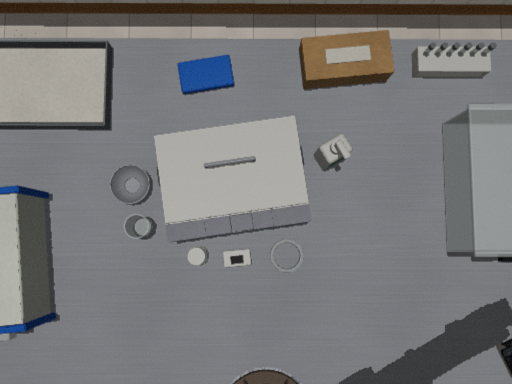

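View pics/side0.png

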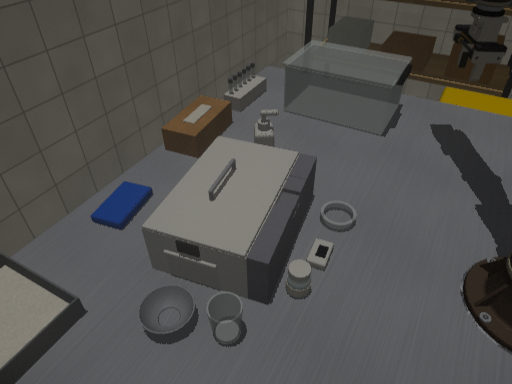

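The top view shows the ledge as a grey strip from about (167,230) to (309,215). The jar (197,256), logger (237,258) and tape (287,256) stand in front of it. There are faint segments on the ledge, so I'll measure with depth.

```bash
cat > h.py <<'E'
import numpy as np,cv2
from scipy.spatial.transform import Rotation as R
from cell import arm, optics, finder
def cloud(n,d):
    c=optics.get_calibration(n);K=np.array(c["camera_matrix"])
    v,u=np.mgrid[:d.shape[0],:d.shape[1]]
    p=np.stack([(u-K[0,2])/K[0,0]*d,-(v-K[1,2])/K[1,1]*d,-d],-1)
    return p@R.from_rotvec(c["orientation"]).as_matrix().T+np.array(c["position"])
E
python3 - <<'E'
from h import *
z=np.load("top0.npz");d=z["d"];im=z["im"];P=cloud("top",d)
Z=P[...,2]
print("table z",np.median(Z[300:340,100:250]))
m=(Z>0.10)&(Z<0.16); m[:,:150]=0;m[:,315:]=0;m[:115]=0;m[245:]=0
m=cv2.morphologyEx(m.astype(np.uint8),cv2.MORPH_OPEN,np.ones((3,3)))
n,l,st,_=cv2.connectedComponentsWithStats(m);k=1+np.argmax(st[1:,4]);m=l==k
pts=P[m][:,:2].astype(np.float32)
r=cv2.minAreaRect(pts*1000);print(r);bp=cv2.boxPoints(r);print(bp)
for (u,v) in [(236,220),(200,225),(280,216),(235,180)]: print(u,v,P[v,u].round(4))
big=cv2.resize(im[195:250,155:320],None,fx=4.8,fy=4.8,interpolation=cv2.INTER_CUBIC)
zz=np.clip((Z[195:250,155:320]-0.1)/0.05,0,1)*255
zb=cv2.resize(cv2.applyColorMap(zz.astype(np.uint8),2),None,fx=4.8,fy=4.8,interpolation=0)
cv2.imwrite("pics/ledge0.png",np.vstack([cv2.convertScaleAbs(big[:,:,::-1],alpha=1.8),zb]))
E
```

```text
table z -0.001867543762429813
((628.2836303710938, 87.13233947753906), (273.6532287597656, 374.3354797363281), 8.416942596435547)
[[ 465.534    252.25604]
 [ 520.3276  -118.04751]
 [ 791.03326  -77.99136]
 [ 736.2397   292.3122 ]]
236 220 [0.5217 0.076  0.1187]
200 225 [0.5087 0.1655 0.1304]
280 216 [ 0.5316 -0.0346  0.1294]
235 180 [0.6219 0.0786 0.1317]
```

View pics/ledge0.png

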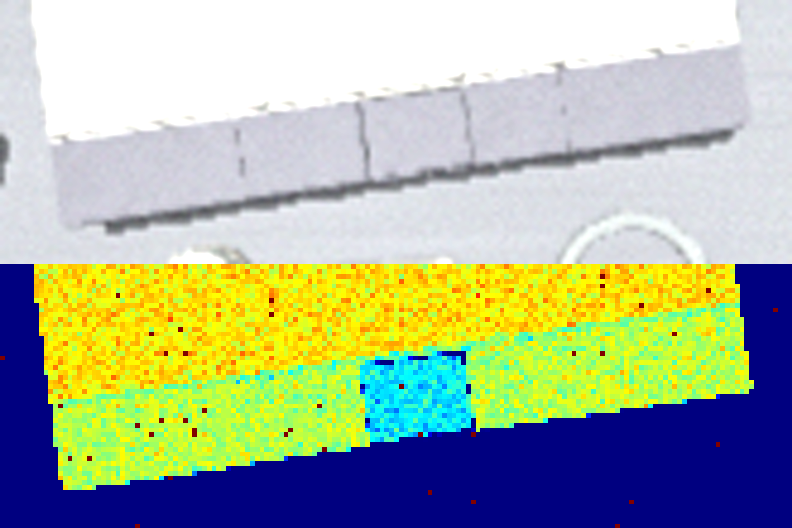

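```bash
python3 - <<'E'
from h import *
z=np.load("top0.npz");d=z["d"];im=z["im"];P=cloud("top",d)
Z=P[...,2]
# lid+ledge top band only
m=(Z>0.122)&(Z<0.14); m[:,:150]=0;m[:,315:]=0;m[:115]=0;m[245:]=0
notch=(Z>0.11)&(Z<0.124)
# yaw from front edge: ledge top points, per column lowest row
best=[]
for u in range(172,305):
    rr=np.where((Z[:245,u]>0.11)&(Z[:245,u]<0.14))[0]
    if len(rr): best.append(P[rr.max(),u])
b=np.array(best); 
f=np.polyfit(b[:,1],b[:,0],1)
for _ in range(3):
    r=b[:,0]-np.polyval(f,b[:,1]);k=abs(r)<0.004;f=np.polyfit(b[k,1],b[k,0],1)
yaw=-np.arctan(f[0]);print("yaw",np.degrees(yaw),k.sum(),len(b))
ex=np.array([np.cos(yaw),np.sin(yaw)]);ey=np.array([-ex[1],ex[0]])
q=P[...,:2]; X=q@ex;Y=q@ey
front=np.median(b[k][:,:2]@ex);print("front X",front)
led=(X>front+0.008)&(X<front+0.036)&(Z>0.1)&(Z<0.15)
ys=Y[led];print("ledge Y",np.percentile(ys,[0,.3,99.7,100]))
sel=led&(Y<.3)
H=[];
for y0 in np.arange(-0.12,0.26,0.004):
    s=sel&(Y>=y0+0.0)&(Y<y0+.004)
    if s.sum(): H.append((round(y0+.002,3),round(float(np.median(Z[s])),4)))
print(H)
lid=(X>front+0.07)&(X<front+0.13)&(Z>0.12)&(Z<0.15);print("lid Y",np.percentile(Y[lid],[0.3,99.7]),"z",np.median(Z[lid]))
mid=(np.percentile(ys,.3)+np.percentile(ys,99.7))/2
# lid back/front
c=(abs(Y-mid)<.1)&(Z>.128)&(Z<.15);print("X range",np.percentile(X[c],[.2,99.8]))
print("ledge_mid", ex*(front+.022)+ey*mid, "ex",ex)
s=arm.observe();print(R.from_rotvec(s["ee_rot"]).as_matrix().round(3),s["position"])
for n in ["sanitiser","jar","tape","logger","beaker","dish"]:
    r=finder.regions_of("top",n)
    if r:
        g=r[0]["region"]&(Z>0.012)
        print(n,r[0]["bbox"],round(r[0]["confidence"],2),np.median(P[g],0).round(3),Z[g].max().round(3))
E
```

```text
yaw 8.454233611102604 132 133
front X 0.4989779925193798
ledge Y [-0.58869308 -0.5877452   0.52524226  0.52745187]
[(np.float64(-0.118), 0.1288), (np.float64(-0.114), 0.1287), (np.float64(-0.11), 0.1287), (np.float64(-0.106), 0.1279), (np.float64(-0.102), 0.1288), (np.float64(-0.098), 0.1285), (np.float64(-0.094), 0.1281), (np.float64(-0.09), 0.1269), (np.float64(-0.086), 0.1286), (np.float64(-0.082), 0.1284), (np.float64(-0.078), 0.1279), (np.float64(-0.074), 0.1287), (np.float64(-0.07), 0.1269), (np.float64(-0.066), 0.1277), (np.float64(-0.062), 0.1257), (np.float64(-0.058), 0.1275), (np.float64(-0.054), 0.1269), (np.float64(-0.05), 0.1283), (np.float64(-0.046), 0.1287), (np.float64(-0.042), 0.1251), (np.float64(-0.038), 0.1189), (np.float64(-0.034), 0.1184), (np.float64(-0.03), 0.1182), (np.float64(-0.026), 0.1179), (np.float64(-0.022), 0.1182), (np.float64(-0.018), 0.1176), (np.float64(-0.014), 0.1182), (np.float64(-0.01), 0.1189), (np.float64(-0.006), 0.1179), (np.float64(-0.002), 0.1177), (np.float64(0.002), 0.1176), (np.float64(0.006), 0.118), (np.float64(0.01), 0.1181), (np.f
[... 1119 characters left out ...]
p.float64(0.17), 0.128), (np.float64(0.174), 0.1279)]
lid Y [-0.60042528  0.52126303] z 0.1323514005855897
X range [0.49934243 0.76971913]
ledge_mid [0.51991142 0.04568197] ex [0.98913361 0.14701936]
[[-0.     0.913  0.408]
 [ 0.     0.408 -0.913]
 [-1.    -0.    -0.   ]] [ 0.2546529  -0.57060595  0.20396483]
sanitiser [313.2, 133.5, 38.1, 36.6] 0.77 [ 0.695 -0.17   0.123] 1.326
jar [184.7, 245.6, 23.5, 20.9] 0.89 [0.429 0.179 0.067] 0.074
tape [271.7, 237.2, 29.9, 36.7] 0.72 [ 0.431 -0.06   0.023] 1.326
logger [226.0, 251.7, 24.5, 15.3] 0.8 [0.422 0.078 0.018] 1.326
beaker [123.7, 212.4, 29.4, 30.7] 0.84 [0.508 0.351 0.065] 1.326
dish [109.5, 165.2, 40.4, 38.1] 0.9 [0.627 0.381 0.025] 1.326
```

send_rows --rows '[[[0, 25, -18, 2, 0, 0, 0], [0, 60, -45, 4, 0, 0, 0], [0, 95, -71, 6, 0, 0, 0], [0, 131, -98, 8, 0, 0, 0], [0, 167, -125, 10, 0, 0, 0], [0, 203, -151, 12, 0, 0, 0], [0, 239, -178, 14, 0, 0, 0], [0, 270, -201, 15.6, 0, 0, 0]]]' --grip_force 20

```text
clock: 1.4
position: [0.4204, -0.2749, 0.2045]
ee_rot: [1.1, 1.275, -1.1]
force: [0.4, -0.1, 0.0]
width: 0.353
```

```bash
cat >> h.py <<'E'
yaw=np.radians(8.454)
ex=np.array([np.cos(yaw),np.sin(yaw),0]);ey=np.array([-ex[1],ex[0],0])
def delta(X,Y,z):
    s=arm.observe();M=R.from_rotvec(s["ee_rot"]).as_matrix();p=np.array(s["position"])
    T=np.stack([[0,0,-1],ex,-ey],1)
    print("now X,Y,z",(p@ex).round(4),(p@ey).round(4),p[2].round(4),"F",np.round(s["force"],1),"w",s["width"],"t",s["clock"])
    print("shift mm",(M.T@(ex*X+ey*Y+np.array([0,0,z])-p)*1000).round(1),"turn",np.degrees(R.from_matrix(M.T@T).as_rotvec()).round(2))
E
python3 -c "
from h import *
delta(.516,-.150,.16)"
```

```text
now X,Y,z 0.3754 -0.3337 0.2045 F [ 0.4 -0.1  0. ] w 0.3526598053339573 t 1.4
shift mm [  44.6  140.5 -183.7] turn [-0.02  0.01 -0.04]
```

send_rows --rows '[[[0, 24, -31, 0, 0, 0, 0], [0, 48, -63, 0, 0, 0, 0], [0, 72, -94, 0, 0, 0, 0], [0, 95, -125, 0, 0, 0, 0], [10, 118, -155, 0, 0, 0, 0], [25, 134, -175, 0, 0, 0, 0], [40, 138, -181, 0, 0, 0, 0], [40, 138, -181, 0, 0, 0, 0]]]'

```text
clock: 2.2
position: [0.5285, -0.0761, 0.1625]
ee_rot: [1.097, 1.279, -1.099]
force: [-1.1, -0.5, -0.7]
width: 0.007
```

```bash
python3 -c "
from h import *
delta(.516,-.150,.13)
for n in ['side','wrist','top']:
    im,d=optics.get_image(n); cv2.imwrite(f'pics/{n}1.png',im[:,:,::-1])
"
```

```text
now X,Y,z 0.5116 -0.153 0.1625 F [-1.1 -0.5 -0.7] w 0.0070676375875125584 t 2.2
shift mm [32.5  4.5 -3. ] turn [ 0.16 -0.07  0.17]
```

View pics/side1.png

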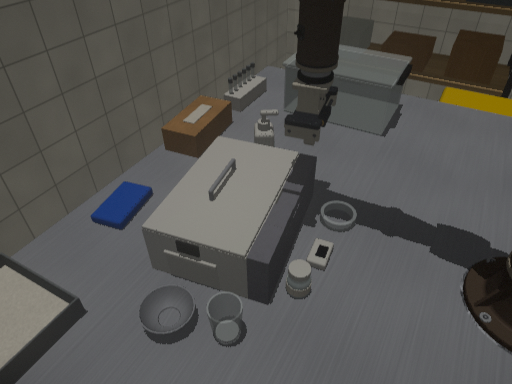

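View pics/wrist1.png

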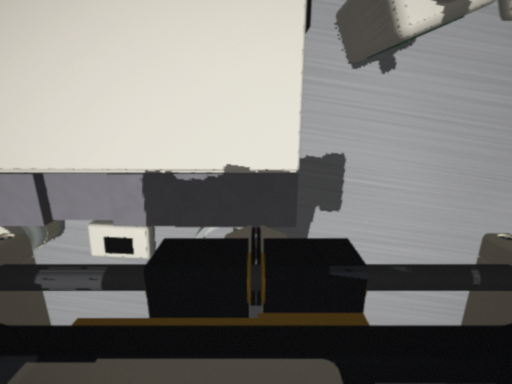

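The side view shows the shut fingertips at about (308,140), near the ledge's right end (317,155). In the wrist view the ledge's end is at column ~298. I'll check the ledge position with the wrist camera.

```bash
python3 - <<'E'
from h import *
s=arm.observe();M=R.from_rotvec(s["ee_rot"]).as_matrix();p=np.array(s["position"])
im,d=optics.get_image("wrist")
c=optics.get_calibration("wrist");K=np.array(c["camera_matrix"]);T=np.array(c["T_tool_cam"]);print({k:v for k,v in c.items() if k not in("camera_matrix","T_tool_cam")},T.round(3).tolist(),K[0,0])
def w(u,v,z):
    r=M@T[:3,:3]@np.array([(u-K[0,2])/K[0,0],-(v-K[1,2])/K[1,1],-1]);o=M@T[:3,3]+p
    q=o+r*(z-o[2])/r[2];return q
for u,v in [(298,172),(298,225),(50,172),(50,224),(147,200)]:
    q=w(u,v,.130);print(u,v,"X,Y",(q@ex).round(4),(q@ey).round(4),"depth",d[v,u-6 if u>290 else u])
# cloud
vv,uu=np.mgrid[:384,:512]
pc=np.stack([(uu-K[0,2])/K[0,0]*d,-(vv-K[1,2])/K[1,1]*d,-d],-1)@T[:3,:3].T+T[:3,3]
W=pc@M.T+p
Z=W[...,2];X=W@ex;Y=W@ey
g=(d>0)&(Z>.1)&(Z<.15)&(vv<235)
print("Y end",np.percentile(Y[g],[.5,1,2]))
l=g&(vv>180)&(vv<215)&(uu>60)&(uu<290);print("ledge z",np.median(Z[l]),"X",np.percentile(X[l],[1,99]))
g2=g&(uu>150)&(uu<280);print("front X",np.percentile(X[g2],[.3,1]))
# tcp in side
c=optics.get_calibration("side");K=np.array(c["camera_matrix"])
for P in [p, ex*.516-ey*.188+[0,0,.13]]:
    q=R.from_rotvec(c["orientation"]).as_matrix().T@(P-np.array(c["position"]));print("side px",K[0,2]+K[0,0]*q[0]/-q[2],K[1,2]-K[1,1]*q[1]/-q[2])
E
```

```text
{} [[-0.001, 0.287, -0.958, -0.179], [0.0, 0.958, 0.287, 0.078], [1.0, -0.0, -0.001, -0.002], [0.0, 0.0, 0.0, 1.0]] 288.03258705409024
298 172 X,Y 0.5429 -0.1863 depth 0.22407572
298 225 X,Y 0.4994 -0.1881 depth 0.23227435
50 172 X,Y 0.5431 0.0017 depth 0.22388624
50 224 X,Y 0.5006 0.0105 depth 0.347853
147 200 X,Y 0.5207 -0.0693 depth 0.22691178
Y end [-0.29009432 -0.27838874 -0.26301815]
ledge z 0.1282563022069756 X [0.50581034 0.53559916]
front X [0.49843472 0.49989949]
side px 308.78301181460984 149.77386807020292
side px 309.4596809992186 154.21688745469697
```

send_rows --rows '[[[6, 3, -1, 0, 0, 0, 0], [12, 5, -2, 0, 0, 0, 0], [18, 5, -2, 0, 0, 0, 0], [24, 5, -2, 0, 0, 0, 0], [27, 5, -2, 0, 0, 0, 0], [28, 5, -2, 0, 0, 0, 0], [28, 5, -2, 0, 0, 0, 0], [28, 5, -2, 0, 0, 0, 0]]]'

```text
clock: 3.2
position: [0.5341, -0.0752, 0.1364]
ee_rot: [1.1, 1.275, -1.1]
force: [0.1, 0.2, 1.5]
width: 0.002
```

```bash
python3 -c "
from h import *
delta(.517,-.150,.13)
"
```

```text
now X,Y,z 0.5172 -0.1529 0.1364 F [0.1 0.2 1.5] w 0.0023546447254235007 t 3.2
shift mm [ 6.4 -0.2 -2.9] turn [-0.01  0.01 -0.02]
```

send_rows --rows '[[[1, 0, 0, 0, 0, 0, 0], [2, 0, 0, 0, 0, 0, 0], [3, 0, 0, 0, 0, 0, 0], [4, 0, 0, 0, 0, 0, 0], [5, 0, 0, 0, 0, 0, 0], [5.5, 0, 0, 0, 0, 0, 0], [6, 0, 0, 0, 0, 0, 0], [6, 0, 0, 0, 0, 0, 0]]]'

```text
clock: 4.0
position: [0.5339, -0.0752, 0.1301]
ee_rot: [1.1, 1.275, -1.1]
force: [0.8, 0.4, -0.2]
width: 0.008
```

send_rows --rows '[[[0.3, 0, 0, 0, 0, 0, 0], [0.6, 0, 0, 0, 0, 0, 0], [0.9, 0, 0, 0, 0, 0, 0], [1.0, 0, 0, 0, 0, 0, 0], [1.0, 0, 0, 0, 0, 0, 0], [1.0, 0, 0, 0, 0, 0, 0], [1.0, 0, 0, 0, 0, 0, 0], [1.0, 0, 0, 0, 0, 0, 0]]]'

```text
clock: 4.8
position: [0.5339, -0.0752, 0.1292]
ee_rot: [1.1, 1.275, -1.1]
force: [0.0, -0.1, -0.2]
width: 0.005
```

send_rows --rows '[[[0.3, 0, 0, 0, 0, 0, 0], [0.6, 0, 0, 0, 0, 0, 0], [0.9, 0, 0, 0, 0, 0, 0], [1.2, 0, 0, 0, 0, 0, 0], [1.2, 0, 0, 0, 0, 0, 0], [1.2, 0, 0, 0, 0, 0, 0], [1.2, 0, 0, 0, 0, 0, 0], [1.2, 0, 0, 0, 0, 0, 0]]]'

```text
clock: 5.6
position: [0.5339, -0.0752, 0.128]
ee_rot: [1.1, 1.275, -1.1]
force: [-0.0, -0.5, 0.7]
width: 0.005
```

send_rows --rows '[[[0.3, 0, 0, 0, 0, 0, 0], [0.6, 0, 0, 0, 0, 0, 0], [0.9, 0, 0, 0, 0, 0, 0], [1.2, 0, 0, 0, 0, 0, 0], [1.2, 0, 0, 0, 0, 0, 0], [1.2, 0, 0, 0, 0, 0, 0], [1.2, 0, 0, 0, 0, 0, 0], [1.2, 0, 0, 0, 0, 0, 0]]]'

```text
clock: 6.4
position: [0.534, -0.0751, 0.1268]
ee_rot: [1.1, 1.275, -1.1]
force: [-0.6, 0.6, 0.0]
width: 0.006
```

```bash
python3 -c "
from h import *
delta(.517,-.150,.13)
s=arm.observe();print(s['ft_torque'])
"
```

```text
now X,Y,z 0.5171 -0.1528 0.1268 F [-0.6  0.6  0. ] w 0.006184678110357955 t 6.4
shift mm [-3.2 -0.1 -2.8] turn [-0.01  0.   -0.  ]
[ 0.0305808  -0.00669191  0.00277368]
```

```bash
python3 -c "
from h import *
im,d=optics.get_image('side'); cv2.imwrite('pics/side2.png',cv2.resize(im[90:220,230:390,::-1],None,fx=4.5,fy=4.5,interpolation=2))
im,d=optics.get_image('wrist'); cv2.imwrite('pics/wrist2.png',im[:,:,::-1])
np.savez('w2.npz',d=d)
"
```

```text
(no output)
```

View pics/side2.png

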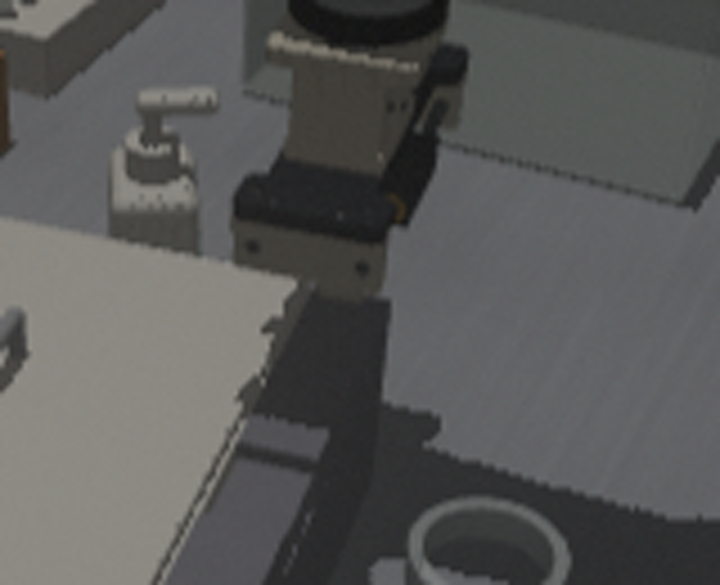

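View pics/wrist2.png

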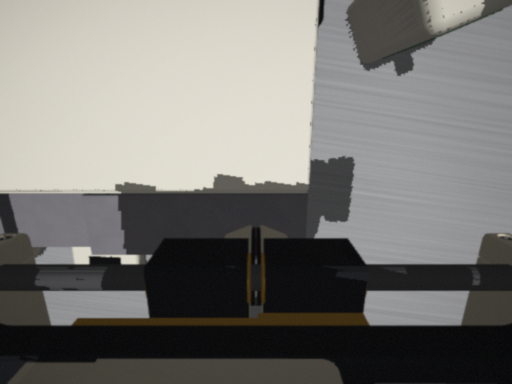

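send_rows --rows '[[[0.4, 0, 0, 0, 0, 0, 0], [0.8, 0, 0, 0, 0, 0, 0], [1.2, 0, 0, 0, 0, 0, 0], [1.5, 0, 0, 0, 0, 0, 0], [1.5, 0, 0, 0, 0, 0, 0], [1.5, 0, 0, 0, 0, 0, 0], [1.5, 0, 0, 0, 0, 0, 0], [1.5, 0, 0, 0, 0, 0, 0]]]'

```text
clock: 7.3
position: [0.5339, -0.0752, 0.1253]
ee_rot: [1.1, 1.275, -1.1]
force: [0.5, 0.3, -0.3]
width: 0.007
```

```bash
python3 - <<'E'
from h import *
s=arm.observe();M=R.from_rotvec(s["ee_rot"]).as_matrix();p=np.array(s["position"])
print(s["force"],p)
c=optics.get_calibration("wrist");K=np.array(c["camera_matrix"]);T=np.array(c["T_tool_cam"])
for t in [(0,0,0),(0,.0095,.019),(0,.0095,-.019),(-.019,0,0),(-.066,.0375,.095)]:
    q=np.linalg.inv(T)@np.array([*t,1]);print(t,K[0,2]+K[0,0]*q[0]/-q[2],K[1,2]-K[1,1]*q[1]/-q[2],-q[2])
d=np.load("w2.npz")["d"];print(d[225:320:5,[200,240,255,275,310]].round(3))
E
```

```text
[ 0.49308434  0.30275622 -0.26133172] [ 0.53393671 -0.0751706   0.12533114]
(0, 0, 0) 258.32153344933727 228.1823818448914 0.19406856900195055
(0, 0.0095, 0.019) 286.963335952694 214.97689331089896 0.19136018974529784
(0, 0.0095, -0.019) 229.76149111549694 214.97799272683687 0.1913244689440347
(-0.019, 0, 0) 258.6323450296532 240.7017068281328 0.17586774071502106
(-0.066, 0.0375, 0.095) 487.87169728255276 208.81680101398734 0.12017246883491546
[[0.191 0.192 0.191 0.192 0.332]
 [0.193 0.163 0.167 0.163 0.334]
 [0.194 0.157 0.16  0.157 0.334]
 [0.093 0.095 0.155 0.094 0.094]
 [0.091 0.091 0.148 0.091 0.091]
 [0.087 0.087 0.144 0.086 0.087]
 [0.085 0.084 0.139 0.085 0.084]
 [0.082 0.081 0.134 0.081 0.081]
 [0.078 0.079 0.088 0.079 0.079]
 [0.078 0.078 0.087 0.078 0.079]
 [0.079 0.079 0.087 0.079 0.078]
 [0.078 0.079 0.087 0.078 0.078]
 [0.079 0.079 0.086 0.079 0.078]
 [0.079 0.079 0.088 0.08  0.08 ]
 [0.081 0.08  0.132 0.081 0.079]
 [0.08  0.08  0.132 0.081 0.08 ]
 [0.08  0.082 0.133 0.08  0.081]
 [0.081 0.081 0.365 0.081 0.08 ]
 [0.082 0.081 0.366 0.082 0.08 ]]
```

```bash
python3 - <<'E'
from h import *
c=optics.get_calibration("wrist");K=np.array(c["camera_matrix"]);T=np.array(c["T_tool_cam"])
im,d=optics.get_image("wrist")
def tc(u,v):
    z=d[v,u];return (T[:3,:3]@np.array([(u-K[0,2])/K[0,0]*z,-(v-K[1,2])/K[1,1]*z,-z])+T[:3,3])*1000
for u,v in [(240,222),(240,224),(240,226),(240,228),(240,230),(240,234),(240,238),(255,226),(255,230),(255,240),(275,228),(275,234)]: print(u,v,tc(u,v).round(1))
cv2.imwrite("pics/w3.png",cv2.resize(im[200:280,190:330,::-1],None,fx=5,fy=5,interpolation=0)); np.savez("w3.npz",d=d)
E
```

```text
240 222 [ -3.7   6.  -12.1]
240 224 [ -2.9   4.2 -12.1]
240 226 [ -2.8   2.8 -12.2]
240 228 [ -3.7   1.7 -12.1]
240 230 [-28.8  11.4 -10.7]
240 234 [-35.2  11.9 -10.4]
240 238 [-92.1  36.6  -7.1]
255 226 [-1.8  2.4 -2.2]
255 230 [-24.6   9.6  -2.2]
255 240 [-37.8   9.6  -2.2]
275 228 [-2.8  1.3 11. ]
275 234 [-34.2  11.5   8.8]
```

View pics/w3.png

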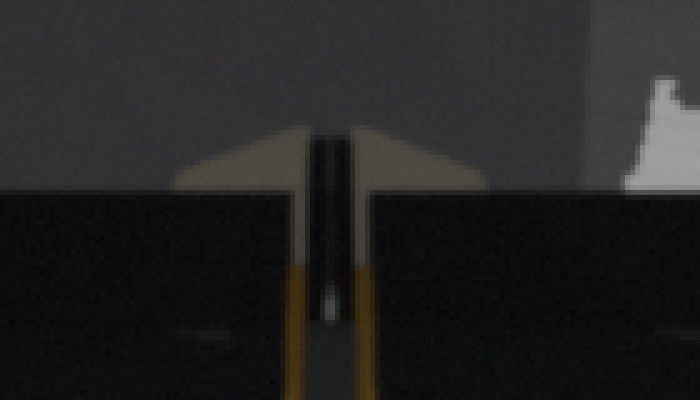

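```bash
python3 - <<'E'
from h import *
c=optics.get_calibration("wrist");K=np.array(c["camera_matrix"]);T=np.array(c["T_tool_cam"])
d=np.load("w3.npz")["d"]
def tc(u,v):
    z=d[v,u];return (T[:3,:3]@np.array([(u-K[0,2])/K[0,0]*z,-(v-K[1,2])/K[1,1]*z,-z])+T[:3,3])*1000
for u in (226,235,245,250,262,270,280):
  for v in range(223,238,2): print(u,v,tc(u,v).round(1))
s=arm.observe();print(s["joints"].round(3),s["clock"])
E
```

```text
226 223 [ -3.1   5.1 -21.3]
226 225 [ -2.8   3.5 -21.4]
226 227 [ -3.5   2.4 -21.4]
226 229 [ -3.3   0.9 -21.4]
226 231 [ -2.6  -0.9 -21.6]
226 233 [ -2.9  -2.2 -21.6]
226 235 [-35.9  11.7 -17.9]
226 237 [-37.8  11.4 -17.8]
235 223 [ -3.1   5.  -15.4]
235 225 [ -3.4   3.7 -15.4]
235 227 [ -3.    2.2 -15.5]
235 229 [ -4.3   1.3 -15.4]
235 231 [-30.6  11.6 -13.4]
235 233 [-32.4  11.2 -13.3]
235 235 [-35.5  11.5 -13.1]
235 237 [-37.8  11.3 -12.9]
245 223 [-2.4  4.8 -8.8]
245 225 [-3.3  3.7 -8.8]
245 227 [-23.3  10.9  -8.1]
245 229 [-28.3  11.8  -7.9]
245 231 [-30.2  11.4  -7.8]
245 233 [-32.3  11.2  -7.8]
245 235 [-36.   11.7  -7.6]
245 237 [-37.9  11.4  -7.6]
250 223 [-2.7  4.9 -5.5]
250 225 [-21.8  11.5  -5.2]
250 227 [-23.7  11.1  -5.1]
250 229 [-27.   11.2  -5.1]
250 231 [-30.4  11.6  -5. ]
250 233 [-33.6  11.8  -4.9]
250 235 [-35.5  11.4  -4.9]
250 237 [-37.9  11.4  -4.9]
262 223 [-3.6  5.2  2.4]
262 225 [-22.   11.6   1.9]
262 227 [-24.   11.2   1.9]
262 229 [-27.2  11.3   1.8]
262 231 [-30.3  11.5   1.7]
262 233 [-33.3  11.6   1.7]
262 235 [-34.5  11.    1.6]
262 237 [-38.2  11.5   1.6]
270 223 [-3.4  5.2  7.6]
270 225 [-3.4  3.8  7.6]
270 227 [-3.9  2.5  7.6]
270 229 [-28.   11.7   6.3]
270 231 [-30.3  11.5   6.2]
270 233 [-34.1  12.    6. ]
270 235 [-35.9  11.6   5.9]
270 237 [-37.9  11.4   5.8]
280 223 [-3.4  5.2 14.2]
280 225 [-2.9  3.5 14.3]
280 227 [-3.4  2.3 14.3]
280 229 [-2.7  0.6 14.4]
280 231 [-3.4 -0.5 14.3]
280 233 [-33.4  11.7  11.6]
280 235 [-35.6  11.5  11.4]
280 237 [-37.8  11.3  11.2]
[ 0.176  0.389 -0.178  1.869  0.087  0.891 -1.467] 7.35
```

```bash
python3 - <<'E'
from h import *
im,d=optics.get_image("side");W=cloud("side",d)
X=W@ex;Y=W@ey;Z=W[...,2]
g=(d>0)&(abs(X-.517)<.05)&(abs(Y+.153)<.03)&(Z>.12)&(Z<.25)
v,u=np.where(g);print(u.min(),u.max(),v.min(),v.max())
for r in range(v.min(),v.max()+1,2):
    s=v==r; uu=u[s]; print(r,uu.min(),uu.max(),"Y",Y[r,uu].min().round(4),Y[r,uu].max().round(4),"X",X[r,uu].min().round(3),X[r,uu].max().round(3),"z",Z[r,uu].min().round(4),Z[r,uu].max().round(4))
cv2.imwrite("pics/s3.png",cv2.resize(cv2.convertScaleAbs(im[110:180,270:350,::-1],alpha=2),None,fx=8,fy=8,interpolation=0))
E
```

```text
283 327 115 172
115 323 323 Y -0.1829 -0.1829 X 0.492 0.492 z 0.2484 0.2484
117 322 322 Y -0.1706 -0.1706 X 0.491 0.491 z 0.2498 0.2498
119 321 322 Y -0.1828 -0.1634 X 0.492 0.493 z 0.2378 0.2484
121 320 327 Y -0.1829 -0.1551 X 0.481 0.493 z 0.2348 0.2478
123 319 326 Y -0.1744 -0.1442 X 0.481 0.493 z 0.2341 0.2486
125 291 326 Y -0.176 -0.1344 X 0.481 0.553 z 0.228 0.2486
127 290 326 Y -0.1774 -0.1254 X 0.481 0.553 z 0.222 0.2487
129 317 325 Y -0.1694 -0.137 X 0.481 0.494 z 0.221 0.2376
131 316 324 Y -0.1589 -0.1272 X 0.481 0.493 z 0.2218 0.2383
133 316 323 Y -0.1505 -0.1243 X 0.481 0.492 z 0.2212 0.2355
135 318 322 Y -0.1376 -0.1236 X 0.481 0.487 z 0.2236 0.2309
137 321 321 Y -0.1278 -0.1278 X 0.481 0.481 z 0.2241 0.2241
139 318 318 Y -0.1248 -0.1248 X 0.487 0.487 z 0.2194 0.2194Traceback (most recent call last):
  File "<stdin>", line 7, in <module>
    return umr_minimum(a, axis, None, out, keepdims, initial, where)
ValueError: zero-size array to reduction operation minimum which has no identity
```

```bash
python3 - <<'E'
from h import *
im,d=optics.get_image("side");W=cloud("side",d)
X=W@ex;Y=W@ey;Z=W[...,2]
for u in (300,305,308,311,315):
  print("col",u)
  for r in range(126,168,3): print(r,"X %.3f Y %.3f z %.4f"%(X[r,u],Y[r,u],Z[r,u]), im[r,u])
cv2.imwrite("pics/s3.png",cv2.resize(cv2.convertScaleAbs(im[110:180,270:350,::-1],alpha=2.2),None,fx=8,fy=8,interpolation=0))
print(arm.observe()["clock"])
E
```

```text
col 300
126 X 0.525 Y -0.105 z 0.2563 [61 60 54]
129 X 0.521 Y -0.092 z 0.2566 [36 37 38]
132 X 0.518 Y -0.079 z 0.2575 [35 36 37]
135 X 0.515 Y -0.069 z 0.2569 [34 35 36]
138 X 0.512 Y -0.059 z 0.2562 [35 36 37]
141 X 0.512 Y -0.061 z 0.2474 [31 30 31]
144 X 0.511 Y -0.059 z 0.2413 [64 61 56]
147 X 0.512 Y -0.067 z 0.2287 [64 62 57]
150 X 0.511 Y -0.064 z 0.2228 [64 62 57]
153 X 0.528 Y -0.136 z 0.1647 [59 56 54]
156 X 0.537 Y -0.174 z 0.1288 [45 45 46]
159 X 0.532 Y -0.157 z 0.1322 [43 43 44]
162 X 0.529 Y -0.147 z 0.1306 [47 46 46]
165 X 0.526 Y -0.136 z 0.1297 [46 46 46]
col 305
126 X 0.514 Y -0.103 z 0.2593 [64 61 55]
129 X 0.511 Y -0.094 z 0.2579 [32 33 34]
132 X 0.508 Y -0.084 z 0.2566 [34 34 35]
135 X 0.505 Y -0.072 z 0.2571 [36 37 39]
138 X 0.502 Y -0.062 z 0.2561 [44 46 46]
141 X 0.501 Y -0.057 z 0.2520 [29 29 30]
144 X 0.501 Y -0.060 z 0.2431 [59 58 54]
147 X 0.502 Y -0.068 z 0.2301 [63 62 56]
150 X 0.501 Y -0.067 z 0.2237 [63 62 57]
153 X 0.500 Y -0.066 z 0.2163 [66 64 59]
156 X 0.517 Y -0.142 z 0.1544 [59 57 54]
159 X 0.521 Y -0.163 z 0.1309 [45 45 46]
162 X 0.518 Y -0.1
[... 1114 characters left out ...]
07 Y -0.169 z 0.1300 [46 44 46]
162 X 0.504 Y -0.157 z 0.1301 [45 44 45]
165 X 0.501 Y -0.144 z 0.1304 [44 44 45]
col 315
126 X 0.493 Y -0.111 z 0.2594 [58 55 51]
129 X 0.491 Y -0.104 z 0.2560 [30 30 31]
132 X 0.495 Y -0.124 z 0.2362 [28 27 29]
135 X 0.485 Y -0.080 z 0.2566 [36 37 37]
138 X 0.482 Y -0.068 z 0.2568 [37 38 39]
141 X 0.481 Y -0.062 z 0.2537 [31 29 30]
144 X 0.481 Y -0.066 z 0.2439 [65 65 61]
147 X 0.481 Y -0.068 z 0.2349 [62 62 57]
150 X 0.480 Y -0.071 z 0.2255 [71 69 66]
153 X 0.540 Y -0.383 z 0.0016 [89 88 89]
156 X 0.501 Y -0.187 z 0.1288 [69 69 72]
159 X 0.498 Y -0.172 z 0.1304 [43 43 44]
162 X 0.497 Y -0.175 z 0.1194 [46 45 48]
165 X 0.498 Y -0.181 z 0.1061 [46 47 47]
7.45
```

View pics/s3.png

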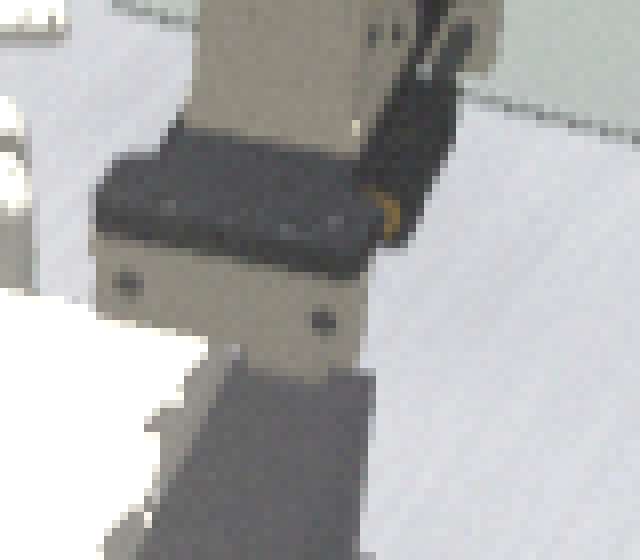

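The reported TCP lies about 20 mm beyond the visible fingertips: both the wrist depth and the side view put the tips near z = 0.145. I'll keep descending carefully.

send_rows --rows '[[[1, 0, 0, 0, 0, 0, 0], [3, 0, 0, 0, 0, 0, 0], [5, 0, 0, 0, 0, 0, 0], [7, 0, 0, 0, 0, 0, 0], [8, 0, 0, 0, 0, 0, 0], [9, 0, 0, 0, 0, 0, 0], [9, 0, 0, 0, 0, 0, 0], [9, 0, 0, 0, 0, 0, 0]]]'

```text
clock: 8.25
position: [0.534, -0.0751, 0.1163]
ee_rot: [1.1, 1.275, -1.1]
force: [-0.0, 0.0, 0.4]
width: 0.004
```

```bash
python3 - <<'E'
from h import *
c=optics.get_calibration("wrist");K=np.array(c["camera_matrix"]);T=np.array(c["T_tool_cam"])
im,d=optics.get_image("wrist")
cv2.imwrite("pics/w4.png",cv2.resize(im[180:280,190:330,::-1],None,fx=5,fy=5,interpolation=0))
def tc(u,v):
    z=d[v,u];return (T[:3,:3]@np.array([(u-K[0,2])/K[0,0]*z,-(v-K[1,2])/K[1,1]*z,-z])+T[:3,3])*1000
for u in (250,262):
  for v in range(217,235,2): print(u,v,tc(u,v).round(1))
s=arm.observe();print(s["force"],s["position"])
im,d=optics.get_image("side")
cv2.imwrite("pics/s4.png",cv2.resize(cv2.convertScaleAbs(im[110:180,270:350,::-1],alpha=2.2),None,fx=8,fy=8,interpolation=0))
E
```

```text
250 217 [-12.8  13.1  -5.3]
250 219 [-12.4  11.6  -5.3]
250 221 [-12.7  10.4  -5.3]
250 223 [-12.1   8.8  -5.3]
250 225 [-22.   11.6  -5.2]
250 227 [-23.5  11.   -5.1]
250 229 [-27.   11.3  -5.1]
250 231 [-29.1  11.   -5. ]
250 233 [-32.9  11.5  -5. ]
262 217 [-12.9  13.1   2.1]
262 219 [-12.5  11.6   2.1]
262 221 [-12.   10.1   2.1]
262 223 [-12.4   8.9   2.1]
262 225 [-21.8  11.5   1.9]
262 227 [-24.   11.2   1.9]
262 229 [-26.9  11.2   1.8]
262 231 [-30.3  11.5   1.7]
262 233 [-32.8  11.4   1.7]
[-0.67958514  0.79624795  0.17127726] [ 0.53398657 -0.07516795  0.11637273]
```

View pics/w4.png

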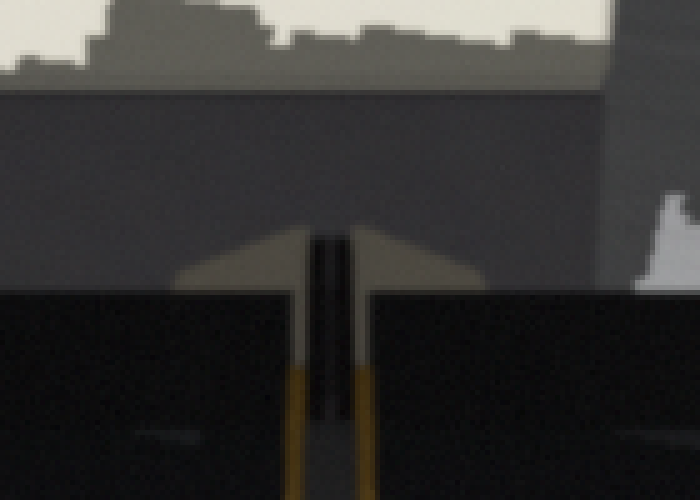

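View pics/s4.png

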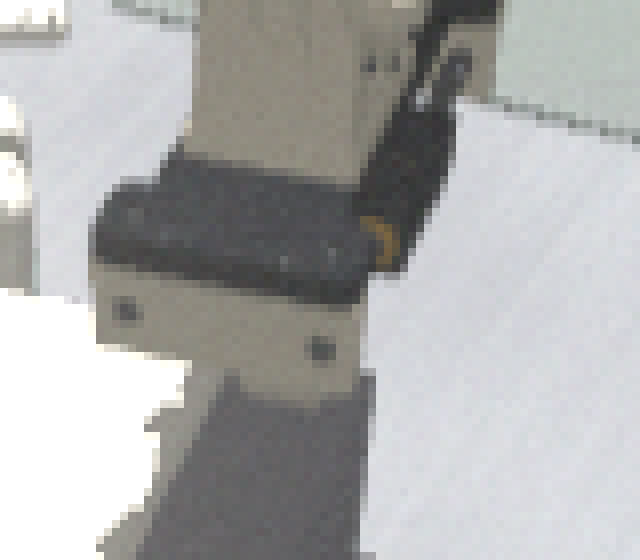

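Wrist depth puts the tips about 8.5 mm above the ledge.

send_rows --rows '[[[2, 0, 0, 0, 0, 0, 0], [4, 0, 0, 0, 0, 0, 0], [5, 0, 0, 0, 0, 0, 0], [5.5, 0, 0, 0, 0, 0, 0], [6, 0, 0, 0, 0, 0, 0], [6.3, 0, 0, 0, 0, 0, 0], [6.6, 0, 0, 0, 0, 0, 0], [6.8, 0, 0, 0, 0, 0, 0]]]'

```text
clock: 9.15
position: [0.5339, -0.0751, 0.1095]
ee_rot: [1.1, 1.275, -1.1]
force: [-0.2, 0.5, 0.2]
width: 0.004
```

send_rows --rows '[[[0.3, 0, 0, 0, 0, 0, 0], [0.6, 0, 0, 0, 0, 0, 0], [0.8, 0, 0, 0, 0, 0, 0], [1.0, 0, 0, 0, 0, 0, 0], [1.2, 0, 0, 0, 0, 0, 0], [1.4, 0, 0, 0, 0, 0, 0], [1.6, 0, 0, 0, 0, 0, 0], [1.6, 0, 0, 0, 0, 0, 0]]]'

```text
clock: 9.95
position: [0.5339, -0.0752, 0.1079]
ee_rot: [1.1, 1.275, -1.1]
force: [0.2, -0.2, -0.5]
width: 0.01
```

send_rows --rows '[[[0.2, 0, 0, 0, 0, 0, 0], [0.4, 0, 0, 0, 0, 0, 0], [0.6, 0, 0, 0, 0, 0, 0], [0.8, 0, 0, 0, 0, 0, 0], [1.0, 0, 0, 0, 0, 0, 0], [1.2, 0, 0, 0, 0, 0, 0], [1.4, 0, 0, 0, 0, 0, 0], [1.4, 0, 0, 0, 0, 0, 0]]]'

```text
clock: 10.75
position: [0.534, -0.0752, 0.1078]
ee_rot: [1.1, 1.275, -1.1]
force: [-6.1, 1.0, 15.6]
width: 0.005
```

Contact at z = 0.1078 reported. I'll ease the load and start sliding towards +y.

send_rows --rows '[[[-0.5, 0, 0, 0, 0, 0, 0], [-0.7, 0, -4, 0, 0, 0, 0], [-0.7, 0, -10, 0, 0, 0, 0], [-0.7, 0, -16, 0, 0, 0, 0], [-0.7, 0, -22, 0, 0, 0, 0], [-0.7, 0, -28, 0, 0, 0, 0], [-0.7, 0, -34, 0, 0, 0, 0], [-0.7, 0, -40, 0, 0, 0, 0]]]'

```text
clock: 11.55
position: [0.5289, -0.0364, 0.1079]
ee_rot: [1.1, 1.273, -1.1]
force: [0.6, -4.1, 7.2]
width: 0.002
```

```bash
python3 -c "
from h import *
delta(.517,-.014,.1078)
"
```

```text
now X,Y,z 0.5178 -0.1137 0.1079 F [ 0.6 -4.1  7.2] w 0.0018744521399488877 t 11.55
shift mm [ -0.1  -0.9 -99.7] turn [-0.06  0.09 -0.1 ]
```

send_rows --rows '[[[0, 0, -4, 0, 0, 0, 0], [0, 0, -9, 0, 0, 0, 0], [0, 0, -14, 0, 0, 0, 0], [0.1, 0, -19, 0, 0, 0, 0], [0.3, 0, -24, 0, 0, 0, 0], [0.5, 0, -29, 0, 0, 0, 0], [0.5, 0, -34, 0, 0, 0, 0], [0.5, 0, -39, 0, 0, 0, 0]]]'

```text
clock: 12.35
position: [0.523, 0.0024, 0.1072]
ee_rot: [1.1, 1.273, -1.1]
force: [1.1, -3.8, 6.1]
width: 0.007
```

```bash
python3 -c "
from h import *
delta(.517,-.014,.1078)
"
```

```text
now X,Y,z 0.5177 -0.0746 0.1072 F [ 1.1 -3.8  6.1] w 0.007028074868145655 t 12.35
shift mm [ -0.6  -0.7 -60.6] turn [-0.05  0.07 -0.08]
```

send_rows --rows '[[[0, 0, -4, 0, 0, 0, 0], [0, 0, -8, 0, 0, 0, 0], [0, 0, -12, 0, 0, 0, 0], [0, 0, -16, 0, 0, 0, 0], [0, 0, -20, 0, 0, 0, 0], [0, 0, -24, 0, 0, 0, 0], [0, 0, -28, 0, 0, 0, 0], [0, 0, -32, 0, 0, 0, 0]]]'

```text
clock: 13.15
position: [0.5183, 0.0339, 0.1072]
ee_rot: [1.1, 1.273, -1.1]
force: [-0.3, -5.9, 6.7]
width: 0.004
```

send_rows --rows '[[[0, 0, -2, 0, 0, 0, 0], [0, 0, -4, 0, 0, 0, 0], [0, 0, -6, 0, 0, 0, 0], [0, 0, -8, 0, 0, 0, 0], [0, 0, -10, 0, 0, 0, 0], [0, 0, -12, 0, 0, 0, 0], [0, 0, -14, 0, 0, 0, 0], [0, 0, -16, 0, 0, 0, 0]]]'

```text
clock: 13.95
position: [0.5151, 0.0508, 0.1066]
ee_rot: [1.1, 1.276, -1.1]
force: [0.8, 0.3, -0.3]
width: 0.001
```

```bash
python3 -c "
from h import *
delta(.517,-.014,.1078)
"
```

```text
now X,Y,z 0.517 -0.0255 0.1066 F [ 0.8  0.3 -0.3] w 0.0005722936134598055 t 13.95
shift mm [ -1.2   0.  -11.5] turn [ 0.   -0.01  0.02]
```

The force vanished and z fell below the ledge line at Y = −0.026, so the fingers are in the notch. This matches the recess seen in depth. I'll centre and descend to the plate.

send_rows --rows '[[[1, 0, -2, 0, 0, 0, 0], [2, 0, -5, 0, 0, 0, 0], [3, 0, -8, 0, 0, 0, 0], [4, 0, -11, 0, 0, 0, 0], [5, 0, -11, 0, 0, 0, 0], [6, 0, -11, 0, 0, 0, 0], [7, 0, -11, 0, 0, 0, 0], [7.5, 0, -11, 0, 0, 0, 0]]]'

```text
clock: 14.75
position: [0.5136, 0.0612, 0.0991]
ee_rot: [1.1, 1.275, -1.1]
force: [0.4, 0.6, -0.1]
width: 0.007
```

send_rows --rows '[[[0.5, 0, 0, 0, 0, 0, 0], [1, 0, 0, 0, 0, 0, 0], [1.5, 0, 0, 0, 0, 0, 0], [2, 0, 0, 0, 0, 0, 0], [2.5, 0, 0, 0, 0, 0, 0], [3, 0, 0, 0, 0, 0, 0], [3.5, 0, 0, 0, 0, 0, 0], [4, 0, 0, 0, 0, 0, 0]]]'

```text
clock: 15.55
position: [0.5137, 0.0613, 0.0954]
ee_rot: [1.1, 1.275, -1.1]
force: [-1.9, -1.0, 5.9]
width: 0.007
```

```bash
python3 -c "
from h import *
delta(.517,-.014,.09)
"
```

```text
now X,Y,z 0.5172 -0.0149 0.0954 F [-1.9 -1.   5.9] w 0.007102715873512791 t 15.55
shift mm [ 5.4 -0.2 -0.9] turn [-0.01  0.01 -0.01]
```

send_rows --rows '[[[0.8, 0, 0, 0, 0, 0, 0], [1.6, 0, 0, 0, 0, 0, 0], [2.4, 0, 0, 0, 0, 0, 0], [3.2, 0, 0, 0, 0, 0, 0], [4, 0, 0, 0, 0, 0, 0], [4.8, 0, 0, 0, 0, 0, 0], [5.4, 0, 0, 0, 0, 0, 0], [5.9, 0, 0, 0, 0, 0, 0]]]'

```text
clock: 16.35
position: [0.5138, 0.0613, 0.0897]
ee_rot: [1.1, 1.275, -1.1]
force: [-3.6, -1.5, 13.8]
width: 0.004
```

send_rows --rows '[[[0.3, 0, 0, 0, 0, 0, 0], [0.6, 0, 0, 0, 0, 0, 0], [0.9, 0, 0, 0, 0, 0, 0], [1.2, 0, 0, 0, 0, 0, 0], [1.2, 0, 0, 0, 0, 0, 0], [1.2, 0, 0, 0, 0, 0, 0], [1.2, 0, 0, 0, 0, 0, 0], [1.2, 0, 0, 0, 0, 0, 0]]]'

```text
clock: 17.15
position: [0.5138, 0.0613, 0.0896]
ee_rot: [1.1, 1.274, -1.099]
force: [-7.7, -1.1, 21.7]
width: 0.005
```

```bash
python3 -c "
from h import *
delta(.517,-.014,.09)
im,d=optics.get_image('side'); cv2.imwrite('pics/side5.png',im[:,:,::-1])
im,d=optics.get_image('wrist'); cv2.imwrite('pics/wrist5.png',im[:,:,::-1])
"
```

```text
now X,Y,z 0.5173 -0.0149 0.0896 F [-7.7 -1.1 21.7] w 0.0053355660615344875 t 17.15
shift mm [-0.4 -0.3 -0.9] turn [-0.01  0.02 -0.05]
```

View pics/side5.png

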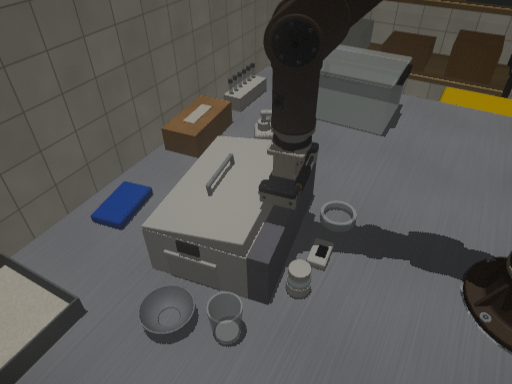

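View pics/wrist5.png

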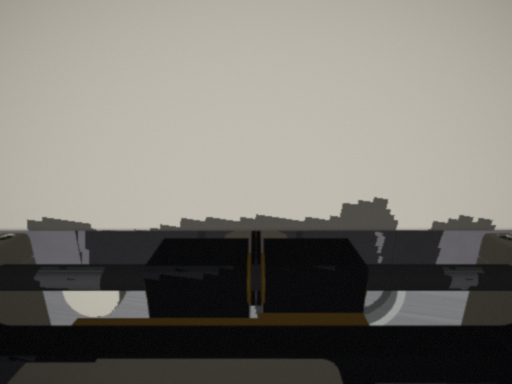

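The plate is at its stop: 8 mm of travel with the force rising to 22 N. The side view shows the lid's handle raised. I'll retreat straight up.

send_rows --rows '[[[-2, 0, 0, 0, 0, 0, 0], [-6, 0, 0, 0, 0, 0, 0], [-12, 0, 0, 0, 0, 0, 0], [-20, 0, 0, 0, 0, 0, 0], [-30, 0, 0, 0, 0, 0, 0], [-45, 0, 0, 0, 0, 0, 0], [-60, -2, 0, 0, 0, 0, 0], [-75, -5, 0, 0, 0, 0, 0]]]'

```text
clock: 18.05
position: [0.5088, 0.0607, 0.1642]
ee_rot: [1.1, 1.275, -1.1]
force: [0.9, -0.4, -0.0]
width: 0.003
```

send_rows --rows '[[[-20, -10, 10, 0, 0, 0, 0], [-50, -25, 30, 0, 0, 0, 0], [-80, -45, 60, 0, 0, 0, 0], [-100, -70, 95, 0, 0, 0, 0], [-110, -95, 130, 0, 0, 0, 0], [-110, -120, 165, 0, 0, 0, 0], [-110, -140, 190, 0, 0, 0, 0], [-110, -140, 190, 0, 0, 0, 0]]]'

```text
clock: 18.85
position: [0.3958, -0.1518, 0.2739]
ee_rot: [1.104, 1.272, -1.105]
force: [-0.2, 0.6, 1.1]
width: 0.005
```

```bash
python3 - <<'E'
from h import *
print(arm.observe()["force"],arm.observe()["clock"])
d0=np.load("top0.npz")["d"];W0=cloud("top",d0)
im,d=optics.get_image("top");W=cloud("top",d);cv2.imwrite('pics/top6.png',im[:,:,::-1])
X=W@ex;Y=W@ey;Z=W[...,2]
for a in np.arange(.50,.78,.02):
    s=(abs(X-a)<.01)&(abs(Y+.03)<.12)&(Z>.05)&(Z<.25);print(round(a,2),np.median(Z[s]).round(4))
for n in ["sanitiser","jar","tape","logger","beaker","dish"]:
    r=finder.regions_of("top",n)
    if r: print(n,np.round(r[0]["bbox"],1),round(r[0]["confidence"],2),finder.place_of("top",n)[:1])
im,d=optics.get_image('side'); cv2.imwrite('pics/side6.png',im[:,:,::-1])
E
```

```text
[-0.21902731  0.62666868  1.1277469 ] 18.85
0.5 0.1266
0.52 0.1273
0.54 0.1268
0.56 0.1602
0.58 0.1577
0.6 0.1548
0.62 0.1523
0.64 0.1497
0.66 0.1471
0.68 0.1458
0.7 0.1419
0.72 0.1391
0.74 0.1365
0.76 0.134
0.78 0.1316
sanitiser [311.6 135.4  38.7  36.9] 0.97 [{'xy': [327.3, 155.3], 'confidence': 0.71}]
jar [186.3 245.4  21.2  21. ] 0.83 [{'xy': [197.5, 255.5], 'confidence': 0.77}]
tape [266.6 238.8  35.1  32.6] 0.7 []
logger [221.6 247.9  27.5  17.4] 0.58 [{'xy': [237.4, 257.5], 'confidence': 0.8}]
beaker [125.4 213.8  25.   29. ] 0.58 [{'xy': [139.8, 227.8], 'confidence': 0.86}]
dish [111.3 166.7  38.6  37.3] 0.73 [{'xy': [132.3, 184.7], 'confidence': 0.57}]
```

View pics/side6.png

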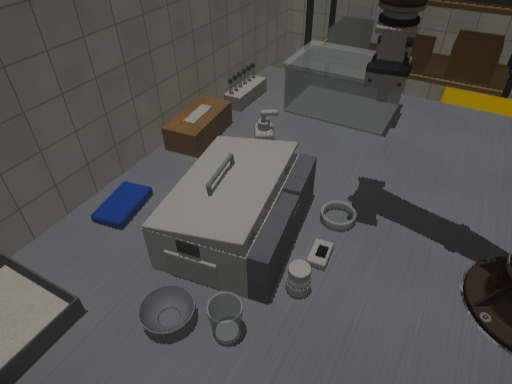

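View pics/top6.png

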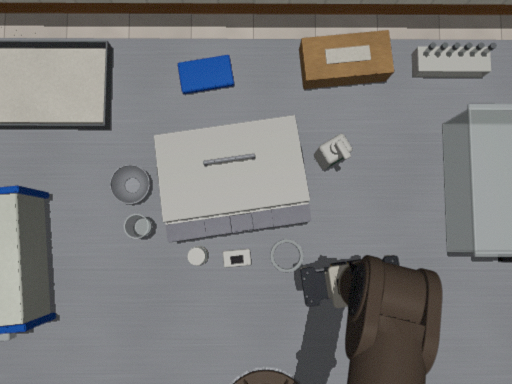

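The lid slope is 0.13 rad, and all the objects are where they started: jar (197,256), logger (237,258), tape (287,256), bottle (335,150).

```bash
python3 -c "
from cell import arm
print(arm.sign_off())"
```

```text
the job is handed in; nothing more can be done
None
```

The lid sprang ajar by itself, the fingers are clear of the case, and the job is handed in at about 19 s of the 51 s allowed.

**What I did:** I touched down with shut fingers on the ledge near its right end and slid left under about 6–7 N, feeling the 0.6 mm step on the way. The fingertips dropped into the notch, where the load vanished. I centred there, pressed the plate 8 mm down to its stop (about 22 N at the end), then lifted straight up and backed away.

**Last checks:**
- **Lid:** depth from the top camera shows it sloping at about 0.13 rad, its front edge about 28 mm higher than before.
- **Contact:** the wrist force is back to about zero.
- **Other things:** jar, tape, logger, dish, beaker and sanitiser are in the same places in the top picture as at the start.

**One disagreement:** the reported TCP lay about 20 mm beyond the visible fingertips. I set the touchdown height from camera depth and the felt contact instead.

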